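# Hold the recycling chute open

## Robot

A 6-joint arm with a two-finger parallel gripper is mounted at the origin on the work surface. World frame = base frame: x ahead of the robot, y to its left, z up, the work surface at z = 0. Lengths are in m, angles in rad, forces in N, time in s.
With the tool pointing down it reaches from about 0.425 to 0.95 m from the base axis. Payload 3.5 kg.
Tool frame: the origin (TCP) lies at the very end of the fingers, on their centre line; the grasp point (between the pads) lies 19 mm behind it; x points along the fingers, z is the direction in which the jaws open and shut, and the axes are right-handed (so a half turn about x gives the same grasp; the last joint's range is limited). The gripper opens to 85 mm and grips with 20 to 120 N. Pads are 22 mm wide; open, the fingers measure 114 mm over their backs; the gripper's body (76 mm by 85 mm) begins 54 mm behind the grasp point. The pads swing forward as they close: fully open they stand 13 mm farther back than shut.
Start: joints at [-1.32, 0.286, 1.577, -0, 1.279, -0.15], TCP at [0.263, -0.621, 0.231] pointing down, gripper open.
Joint ranges: [-2.77, 2.77], [-0.9, 2.22], [0.21, 2.48], [-1.53, 4.67], [0.24, 2.81], [-2.84, 2.84]. Speed limits (rad/s): [2.79, 2.79, 3.14, 3.14, 3.14, 3.14].

## Interface

Orientations are given as [roll, pitch, yaw] about the fixed x, y, z axes, in that order (R = Rz(yaw) Ry(pitch) Rx(roll)).
In Python, from rig import * gives the robot as it stands. The module is installed in compiled form; this text tells all that it offers.
- The arm moves only by the shell command python3 -m inch 'ROWS' [OPENING] [FORCE]. ROWS is a JSON object of lists of equal length, an entry for each row: "linear": the shift along the tool's x, y, z in mm, a list of three; "turn": the turn about the tool's x in degrees. A call has exactly 10 rows; each row is the pose to reach, as a shift and turn from the pose measured when the call began, along the tool's axes at that moment; what a row does not reach only later rows make up. A row lasts 1/8 s, in which the tool goes at most 62.5 mm and 10.7 degrees, less where a joint would pass 70% of its speed; a pose out of reach is approached as far as the arm can. A call with a gripper value outside its range is refused whole. OPENING is the closure in counts, from 0 (fully open) to 255 (shut), set as the call begins (- or left out, the last holds). The fingers move at their own pace and stop on an object; FORCE is the grip in N (left out, the last holds). Time passes only in rows, so rows that repeat a pose let the fingers close, or fill a call up. It gives the time, the measured TCP pose, the force and the opening at its end, in the units of the state.
- get_obs(): the state, without advancing time (a new reading comes with each control period).
- camera(name): name is "side" or "top" or "wrist"; returns a dict with "image" (400x640x3 uint8, blue, green, red), "fx", "fy", "cx", "cy" (pixels), "R" (3x3) and "t" (3): a world point X has camera coordinates R X + t. Camera axes: x right, y down, z forward; pixel columns grow to the right and rows downward; lengths in m; the calibration is good to about 2 mm. A picture is of the moment at which its call begins. There is no depth.
- job_done(): hands the job in, once; it reports no verdict.
The state is a dict: "time": time; "joint_pos": joint angles; "qvel": joint speeds; "joint_torque": joint torques, N m; "eef_pos": TCP position; "tool_rot": TCP orientation; "contact_force": force on the tool from outside, world axes, zero at the start; "torque": the same for the moment, N m; "gripper_width": opening from 0.0 (shut) to 1.0 (fully open).
Only numpy, scipy, OpenCV 4.12 (cv2) and the standard library are available. Lean on these libraries where they do the work, as an engineer would, in place of code of your own. Each camera call takes 0.05 s, during which the arm holds its last target. There are 200 camera calls.

## Task

Jars and cans are waiting to be tipped into the recycling cabinet. Swing its small green front door wide open by the handle, then press the sprung dial lever behind it down past the first two clicks to the third, which opens the chute in the top, and keep holding it there against its spring: finish while still pressing it. Do not knock over or shift the jar, cups, funnel, herb pot or crate on the bench.

Things in the scene. Friction and masses are not known exactly. Their poses are not given: they have to be found in the camera images.
- cabinet: compact white recycling cabinet, 280 deep x 360 wide x 280 high, fixed to the bench. Origin at the centre of its underside; its local x points from the front to the back, local y runs along the front (from the door's hinge to its free edge), z up. The front panel is the plane local x = -140; the front looks along local -x. The chute mouth (100 x 120) is in its top
- door (a joint): angle of the small front door (rad): 0 shut, grows as it swings open, stop at 1.9; light hinge friction (0.08 N m), stays where it is left, may start a little ajar. The hinge is vertical and stands on the local -y side of the door: opening turns the door about +z (counter-clockwise seen from above). Wide open means 66 degrees or more; at least 75 leaves good room beside the dial
- door_hinge (a point): point on the vertical hinge axis of the door, on the plane of the cabinet's front panel, 220 above the bench. The green door is a dished cover, 160 wide, 175 high (100 to 275 above the bench), 60 deep; shut, it lies in front of the panel from the hinge towards local +y
- pull: steel T-bar handle on the door: upright round bar, 10 diameter, 105 long (163 to 268 above the bench), on two level standoffs 180 and 225 above the bench, so its top 39 stands free. Bar axis 35 off the door's face, 135 from the hinge along the door. Origin on the door's outer face, 100 above the bench; z up, its -x axis points out of the door
- pull_grip (a point): point on the axis of the handle's upright bar, 14 below the bar's top (254 above the bench); moves with the door
- dial (a joint): angle of the dial (rad): 0 at rest, grows as the lever is pressed down. Click stops at 0.384, 0.768 and 1.152; end stop at 1.26. A spring always returns it to 0 when let go: it takes about 9 N on the pad to start it and up to 11 N to pass a click, 6 to 8 N to hold it
- dial_axis (a point): point on the dial's horizontal axis (along the cabinet's local x), 42 in front of the front panel, 205 above the bench. The lever pad moves in a circle about it in the plane local x = -182
- dial_lever: black lever on the round black dial hub (44 diameter, standing 33 off the panel), with a red pad at its end. Origin on the dial axis at the panel; its own y axis points along the lever, which at rest points to the cabinet's local +y and 0.70 rad above level; pressing turns it downwards, so at the third click it lies 0.452 rad below level
- lever_pad (a point): centre of the upper face of the red pad (24 along the cabinet's local x, 26 along the lever, 10 thick), 62 from the dial axis along the lever and 6 above the lever's midline, 42 in front of the panel; moves with the dial
- shutter (a joint): how far the steel shutter under the cabinet's top has slid from the chute mouth (m): 0.088 times the dial angle, 0.101 at the third click (mouth fully clear)
- tall_jar: bystander: tall glass storage jar, 96 diameter, 250 high, loose; origin at the centre of its underside
- lid_cup_a: bystander: stainless cup holding jar lids, 82 diameter, 85 high (lids to 100), loose; origin at the centre of its underside
- lid_cup_b: bystander: a second such cup
- funnel: bystander: red plastic funnel standing on its rim, 116 diameter, 110 high, loose; origin at the centre of its underside
- herb_pot: bystander: terracotta pot with a green herb, 98 diameter, 160 high with the leaves, loose; origin at the centre of its underside
- crate: bystander: grey mesh crate 300 x 220 x 140 with a small jar and a food can in it; origin at the centre of its underside

How it is judged:
On the way, in this order (a step that is already met when the one before it is completed fails the run):
1. the door is being swung open by its handle (past 0.3 rad with the fingers on the handle) (value of joint door above 0.3 rad and contact force between the fingers and pull above 0.3 N), for 0.05 s.
2. the door stands wide open (1.15 rad or more) (value of joint door above 1.15 rad), for 0.2 s.
3. the dial is pressed down into the third click and held (1.06 rad or more) by the fingers (value of joint dial above 1.06 rad and contact force between the fingers and dial_lever above 1.5 N), for 0.5 s.
At the end, for the whole second after the job is handed in: The fingers hold the dial lever in the third click (dial 1.06 rad or more, lever pressed by the fingers with more than 1.5 N), the chute shutter is open by more than 90 mm, and the door is open 1.15 rad or more; the program finishes while holding (all of step 3 and value of joint shutter above 0.09 m and value of joint door above 1.15 rad); the arm keeps its last pose, push and grip.
It fails at once if a bystander was shifted by more than 30 mm or tipped (distance of any of tall_jar, lid_cup_a, lid_cup_b, funnel, crate, herb_pot from where it was at the start of the episode above 0.03 m or angle between any of tall_jar, lid_cup_a, lid_cup_b, funnel, herb_pot's own z axis and vertical above 0.4 rad).
It also fails if it takes over 59 s, if anything falls off the work surface, if the arm or the gripper's body presses on something with over 40 N, if the wrist force passes 120 N, or if a joint passes its speed limit or range.

## Working session

There is one attempt and no reset: what is moved stays moved. The work goes in short steps, Python scripts to look and compute and a shell command to move; the robot and the scene stay as the last step left them, time stands still between calls to the robot, and variables do not carry over. Pictures are saved under pics/ and viewed, about 8 in all and at most 12, crops included, and the job is handed in when it is done.

```bash
mkdir -p pics
python3 - <<'E'
from rig import *
import cv2,pickle,numpy as np
d={}
for n in("side","top","wrist"):
    c=camera(n); d[n]=c; cv2.imwrite(f"pics/{n}0.png",c["image"])
    print(n,c["fx"],c["fy"],c["cx"],c["cy"],np.round(c["R"],3).tolist(),np.round(c["t"],3).tolist(), (-np.array(c["R"]).T@c["t"]).round(3))
pickle.dump(d,open("cams.pkl","wb"))
print(get_obs())
E
```

```text
side 382.4969396542176 382.4969396542176 317.7771792820364 203.1018361229964 [[-0.73, -0.683, 0.017], [-0.441, 0.451, -0.776], [0.522, -0.574, -0.631]] [0.497, 0.353, 0.981] [0.006 0.743 0.885]
top 412.6397695902373 412.6397695902373 304.2012835533289 198.6207158273892 [[-0.025, -1.0, -0.013], [-0.997, 0.025, -0.078], [0.078, 0.011, -0.997]] [0.13, 0.584, 1.147] [0.496 0.103 1.19 ]
wrist 325.68899680140964 325.68899680140964 323.06899647226726 199.78963414934893 [[0.39, -0.921, -0.003], [-0.878, -0.373, 0.301], [-0.278, -0.115, -0.954]] [-0.673, -0.04, 0.38] [ 0.333 -0.591  0.373]
{'time': 0.15, 'joint_pos': array([-1.31999972e+00,  2.87009315e-01,  1.57784869e+00,  1.37948802e-05,
        1.27859740e+00, -1.49994286e-01]), 'qvel': array([ 0.00024881, -0.0024546 , -0.00471754,  0.00070349, -0.00076807,
        0.00128398]), 'joint_torque': array([ 6.36056793e-04, -4.06607366e+01, -2.93140876e+01, -1.39041013e-04,
        3.97947268e-03,  1.08666868e-06]), 'eef_pos': array([ 0.26325412, -0.62099117,  0.23022918]), 'tool_rot': array([2.98451075, 1.56893352, 1.81450132]), 'contact_force': array([-0.01696951,  0.70430431, -0.20824068]), 'torque': array([ 0.05412886, -0.04496317,  0.00652599]), 'gripper_width': 0.9980826730757894}
```

View pics/top0.png

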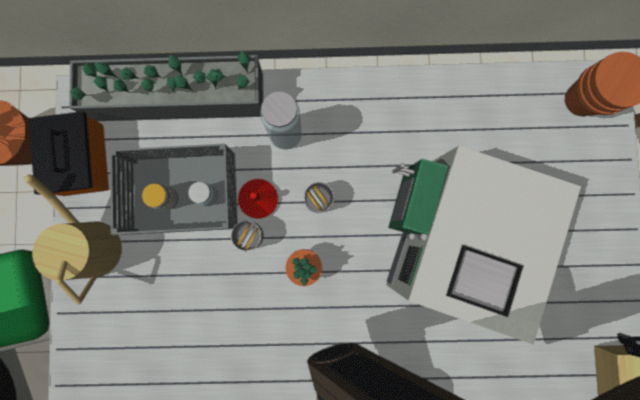

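View pics/side0.png

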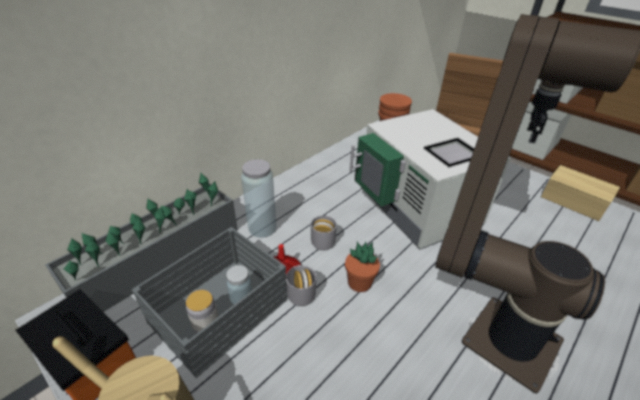

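The top view shows the cabinet at the right. Its top corners are about (460,147), (582,185), (533,335) and (410,298), the green door faces left, and the handle is near (403,170). In the side view the handle is near (353,158). I'll enlarge these areas next.

Run:
```python
import cv2,pickle,numpy as np
d=pickle.load(open("cams.pkl","rb"))
t=d["top"]["image"][135:305,375:475]; s=d["side"]["image"][100:250,340:490]
t=cv2.resize(t,None,fx=3.5,fy=3.5,interpolation=cv2.INTER_CUBIC); s=cv2.resize(s,None,fx=3,fy=3,interpolation=cv2.INTER_CUBIC)
o=np.zeros((595,800,3),np.uint8); o[:t.shape[0],:350]=t; o[:450,350:800]=s
cv2.imwrite("pics/crop.png",o)
```

```text
(no output)
```

View pics/crop.png

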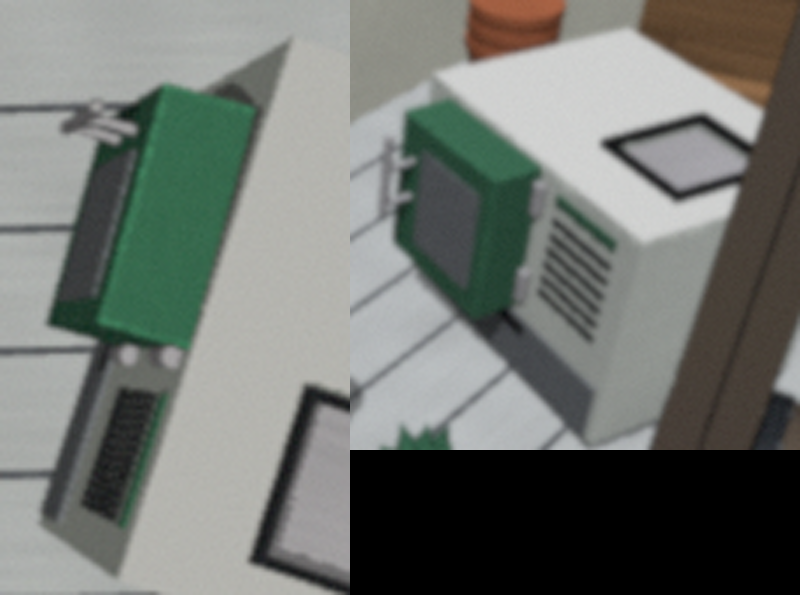

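```bash
cat > h.py <<'E'
import numpy as np
def ray(c,p):
    R=np.array(c["R"]); o=-R.T@np.array(c["t"])
    return o,R.T@np.array([(p[0]-c["cx"])/c["fx"],(p[1]-c["cy"])/c["fy"],1])
def atz(c,p,z):
    o,d=ray(c,p); return o+d*(z-o[2])/d[2]
def tri(a,p,b,q):
    o1,d1=ray(a,p);o2,d2=ray(b,q)
    s=np.linalg.lstsq(np.c_[d1,-d2],o2-o1,rcond=None)[0]
    x,y=o1+s[0]*d1,o2+s[1]*d2
    return (x+y)/2,np.linalg.norm(x-y)
E
python3 - <<'E'
import pickle,numpy as np
from h import *
np.set_printoptions(precision=4,suppress=True)
d=pickle.load(open("cams.pkl","rb"));T=d["top"];S=d["side"]
for n,p,z in[("far",(459.3,145.9),.28),("near",(409.3,299.6),.28),("back",(582,185),.28),("oFar",(422.1,159.3),.275),("oHinge",(403.6,232.1),.275),("iFar",(448.7,165),.275),("iHinge",(429.3,234.4),.275),("bar",(402.7,164.1),.268)]: print(n,atz(T,p,z))
for n,p,z in[("far",(368.3,125),.28),("near",(436.7,180),.28),("bar",(354,146.7),.268),("bot",(351.7,171.7),.163)]: print("S",n,atz(S,p,z))
for n,p,z in[("pot",(304,267),.1),("cupnear",(318,197),.1),("jar",(281,105),.25)]: print(n,atz(T,p,z))
print(tri(T,(402.7,164.1),S,(354,146.7)))
E
```

```text
far [ 0.6762 -0.2357  0.28  ]
near [ 0.3423 -0.1098  0.28  ]
back [ 0.5818 -0.4996  0.28  ]
oFar [ 0.6491 -0.1532  0.275 ]
oHinge [ 0.4881 -0.105   0.275 ]
iFar [ 0.6347 -0.2117  0.275 ]
iHinge [ 0.4817 -0.1612  0.275 ]
bar [ 0.6405 -0.1112  0.268 ]
S far [ 0.6698 -0.2298  0.28  ]
S near [ 0.3426 -0.1072  0.28  ]
S bar [ 0.627  -0.1017  0.268 ]
S bot [ 0.6363 -0.1139  0.163 ]
pot [0.4021 0.1191 0.1   ]
cupnear [0.5849 0.0775 0.1   ]
jar [0.7898 0.1612 0.25  ]
(array([ 0.6402, -0.1153,  0.2569]), np.float64(0.005223654196802267))
```

```bash
cat >> h.py <<'E'
from scipy.spatial.transform import Rotation as Ro
def plan(obs,pts,jaws=None):
    """world TCP targets -> tool-frame mm; jaws: heading (deg) of jaw axis -> turn deg"""
    R=Ro.from_euler("xyz",obs["tool_rot"]).as_matrix(); p=np.array(obs["eef_pos"])
    print("t",round(obs["time"],2),"tcp",p.round(4),"F",np.round(obs["contact_force"],1),"w",round(obs["gripper_width"],3),"q",np.round(obs["joint_pos"],2))
    z0=np.degrees(np.arctan2(R[1,2],R[0,2])); print("jaw heading",z0.round(1),"x axis",R[:,0].round(3))
    for i,q in enumerate(pts):
        # turn about tool x (down): +turn lowers heading
        t=None if jaws is None else (-(jaws[i]-z0)+90)%180-90
        print(np.round(R.T@(np.array(q)-p)*1000).astype(int).tolist(),None if t is None else round(t,1))
E
python3 - <<'E'
from rig import *; from h import *
p=get_obs(); q=p["eef_pos"]
plan(p,[[q[0],q[1],.40],[.638,-.111,.40]],[-17,-17])
E
```

```text
t 0.15 tcp [ 0.2633 -0.621   0.2302] F [-0.   0.7 -0.2] w 0.998 q [-1.32  0.29  1.58  0.    1.28 -0.15]
jaw heading -67.0 x axis [-0.     0.002 -1.   ]
[-170, 0, 0] -50.0
[-169, 544, -324] -50.0
```

```bash
python3 -m inch '{"linear":[[-60,0,0],[-120,0,0],[-170,0,0],[-170,50,-30],[-170,100,-60],[-170,150,-90],[-170,200,-120],[-170,250,-150],[-170,300,-180],[-170,350,-210]],"turn":[0,0,0,-7,-14,-21,-28,-35,-42,-50]}' 0 30
python3 - <<'E'
from rig import *; from h import *
plan(get_obs(),[[.638,-.111,.40],[.638,-.111,.30]],[-17,-17])
E
```

```text
time: 1.4
eef_pos: [0.5044, -0.2896, 0.4004]
tool_rot: [2.182, 1.569, 1.889]
contact_force: [0.5, -0.7, -0.4]
gripper_width: 1.003
t 1.4 tcp [ 0.5044 -0.2896  0.4004] F [ 0.5 -0.7 -0.4] w 1.003 q [-0.7   0.    1.59  0.    1.55 -0.4 ]
jaw heading -16.8 x axis [-0.001  0.002 -1.   ]
[1, 210, 76] 0.2
[101, 209, 76] 0.2
```

```bash
python3 -m inch '{"linear":[[0,45,16],[0,90,32],[0,135,48],[0,180,65],[0,210,76],[50,210,76],[90,210,76],[90,210,76],[90,210,76],[90,210,76]],"turn":[0,0,0,0,0,0,0,0,0,0]}'
python3 - <<'E'
from rig import *; from h import *
import cv2,pickle
plan(get_obs(),[[.638,-.111,.237]],[-17])
d={n:camera(n) for n in("wrist","top","side")};pickle.dump(d,open("c2.pkl","wb"))
w=cv2.resize(d["wrist"]["image"],(480,300));t=cv2.resize(d["top"]["image"][110:260,340:500],(320,300),interpolation=2);s=cv2.resize(d["side"]["image"][60:240,310:490],(300,300),interpolation=2)
o=np.zeros((600,800,3),np.uint8);o[:300,:480]=w;o[:300,480:]=t;o[300:,:300]=s
cv2.imwrite("pics/p2.png",o)
E
```

```text
time: 2.65
eef_pos: [0.6388, -0.1108, 0.3139]
tool_rot: [0.391, 1.567, 0.098]
contact_force: [0.2, 0.7, 0.1]
gripper_width: 1.001
t 2.65 tcp [ 0.6388 -0.1108  0.3139] F [0.2 0.7 0.1] w 1.001 q [-0.33  0.18  1.56  0.    1.4  -0.04]
jaw heading -16.8 x axis [ 0.004  0.    -1.   ]
[77, 0, -1] 0.2
```

View pics/p2.png

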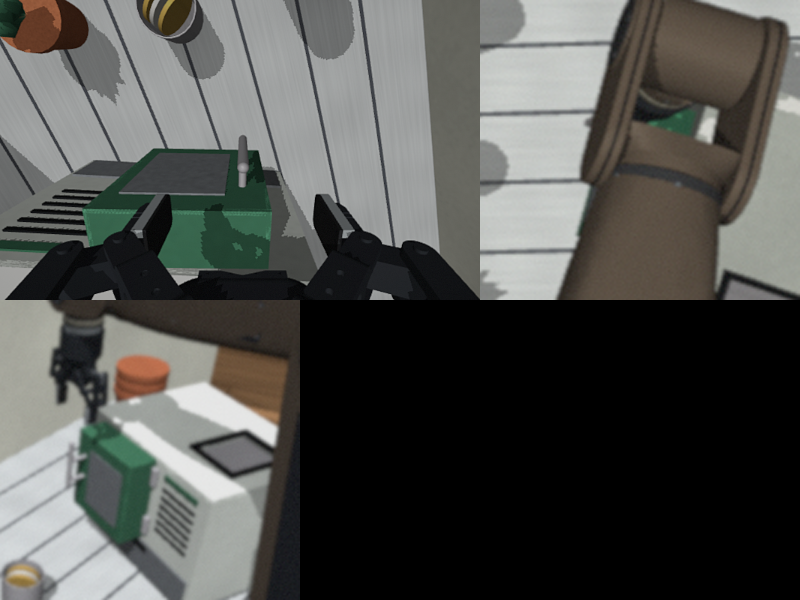

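Run:
```python
import pickle,cv2;from h import *
d=pickle.load(open("c2.pkl","rb"));W=d["wrist"];S=d["side"]
R=np.array(W["R"]);print("cam",-R.T@W["t"])
for z in(.268,.163,.225):
    c=R@np.array([.638,-.111,z])+W["t"];print(z,c[:2]/c[2]*W["fx"]+[W["cx"],W["cy"]])
print(atz(W,(324,246),.268),atz(W,(323,182),.163))
a=cv2.resize(W["image"][160:300,260:400],(560,560),interpolation=2);cv2.imwrite("pics/p3.png",a)
```

```text
cam [ 0.65916149 -0.03660702  0.45684147]
0.268 [324.15087719 227.44541372]
0.163 [323.45096647 184.59404711]
0.225 [323.79485712 205.64842435]
[ 0.63424681 -0.12313926  0.268     ] [ 0.63831808 -0.10849366  0.163     ]
```

View pics/p3.png

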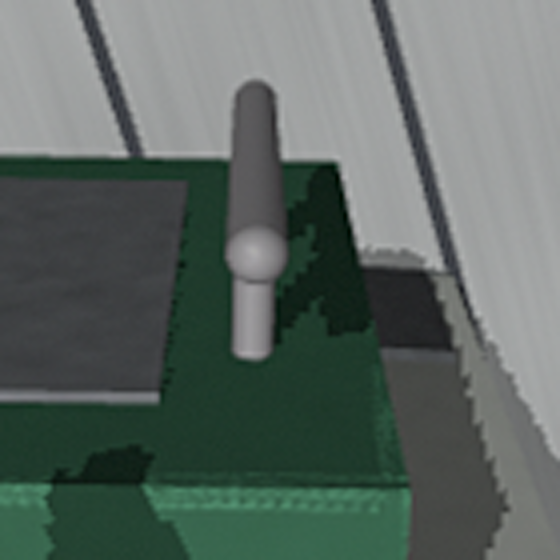

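The crop shows the bar top centred at full-frame (324,224). The prediction was (324,227), so the estimate is within 2 mm and I can descend.

```bash
python3 -m inch '{"linear":[[20,2,0],[40,2,0],[60,2,0],[77,2,0],[77,2,0],[77,2,0],[77,2,0],[77,2,0],[77,2,0],[77,2,0]],"turn":[0,0,0,0,0,0,0,0,0,0]}' && python3 -m inch '{"linear":[[0,0,0],[0,0,0],[0,0,0],[0,0,0],[0,0,0],[0,0,0],[0,0,0],[0,0,0],[0,0,0],[0,0,0]],"turn":[0,0,0,0,0,0,0,0,0,0]}' 255 30
cat > arc.py <<'E'
from rig import *; from h import *
H=np.array([.4815,-.161]);o=get_obs();p=o["eef_pos"];v=p[:2]-H
r=np.hypot(*v);a=np.degrees(np.arctan2(v[1],v[0]));print("r",r,"phase",a)
A=[a+7*k for k in range(1,12)]
R=Ro.from_euler("xyz",o["tool_rot"]).as_matrix();z0=np.degrees(np.arctan2(R[1,2],R[0,2]))
plan(o,[[H[0]+r*np.cos(np.radians(x)),H[1]+r*np.sin(np.radians(x)),.237] for x in A],[z0+7*k for k in range(1,12)])
E
python3 arc.py
```

```text
time: 4.05
eef_pos: [0.6391, -0.1087, 0.2358]
tool_rot: [0.655, 1.568, 0.362]
contact_force: [-0.1, -0.2, -0.4]
gripper_width: 1.001
time: 5.3
eef_pos: [0.6399, -0.1085, 0.2359]
tool_rot: [0.525, 1.566, 0.231]
contact_force: [6.0, 0.7, -2.1]
gripper_width: 0.106
r 0.16686413787546833 phase 18.344166074779665
t 5.3 tcp [ 0.6399 -0.1085  0.2359] F [ 6.   0.7 -2.1] w 0.106 q [-0.33  0.22  1.64  0.    1.27 -0.03]
jaw heading -16.8 x axis [ 0.005  0.001 -1.   ]
[-1, 16, -13] -7.0
[-1, 30, -27] -14.0
[-1, 43, -43] -21.0
[-1, 53, -61] -28.0
[-1, 61, -80] -35.0
[-1, 67, -99] -42.0
[-1, 70, -119] -49.0
[-2, 71, -140] -56.0
[-2, 69, -160] -63.0
[-2, 65, -180] -70.0
[-2, 59, -199] -77.0
```

```bash
python3 -m inch '{"linear":[[0,8,-6],[0,16,-13],[0,23,-20],[0,30,-27],[0,37,-35],[0,43,-43],[0,53,-61],[0,61,-80],[0,61,-80],[0,61,-80]],"turn":[-4,-7,-11,-14,-18,-21,-28,-35,-35,-35]}'
python3 arc.py
```

```text
time: 6.55
eef_pos: [0.5814, -0.0265, 0.2359]
tool_rot: [0.101, 1.565, 0.417]
contact_force: [4.3, 4.2, 0.6]
gripper_width: 0.102
r 0.16750942856989268 phase 53.40305980939829
t 6.55 tcp [ 0.5814 -0.0265  0.2359] F [4.3 4.2 0.6] w 0.102 q [-0.22  0.08  1.81  0.    1.25 -0.54]
jaw heading 18.1 x axis [ 0.006  0.003 -1.   ]
[-1, 16, -13] -7.0
[-1, 30, -27] -14.0
[-1, 43, -44] -21.0
[-1, 53, -61] -28.0
[-2, 61, -80] -35.0
[-2, 67, -100] -42.0
[-2, 70, -120] -49.0
[-2, 71, -140] -56.0
[-2, 69, -161] -63.0
[-2, 65, -181] -70.0
[-2, 58, -200] -77.0
```

```bash
python3 -m inch '{"linear":[[0,8,-6],[0,16,-13],[0,30,-27],[0,43,-44],[0,53,-61],[0,61,-80],[0,67,-100],[0,69,-110],[0,69,-110],[0,69,-110]],"turn":[-4,-7,-14,-21,-28,-35,-42,-46,-46,-46]}'
python3 arc.py | head -4
python3 - <<'E'
from rig import *
import cv2,pickle,numpy as np
d={n:camera(n) for n in("wrist","top","side")};pickle.dump(d,open("c3.pkl","wb"))
w=cv2.resize(d["wrist"]["image"],(480,300));t=cv2.resize(d["top"]["image"][110:310,340:540],(320,320),interpolation=2);s=cv2.resize(d["side"]["image"][60:260,310:510],(480,300),interpolation=2)
o=np.zeros((600,800,3),np.uint8);o[:300,:480]=w;o[:320,480:]=t;o[300:,:480]=s
cv2.imwrite("pics/p4.png",o)
E
```

```text
time: 7.8
eef_pos: [0.4558, 0.0045, 0.2358]
tool_rot: [-0.706, 1.565, 0.411]
contact_force: [-0.4, 1.3, 3.1]
gripper_width: 0.099
r 0.16752292905363686 phase 98.82663887005096
t 7.8 tcp [0.4558 0.0045 0.2358] F [-0.4  1.3  3.1] w 0.099 q [-0.22 -0.22  2.09  0.    1.27 -1.33]
jaw heading 64.0 x axis [ 0.006  0.002 -1.   ]
[-1, 16, -13] -7.0
```

View pics/p4.png

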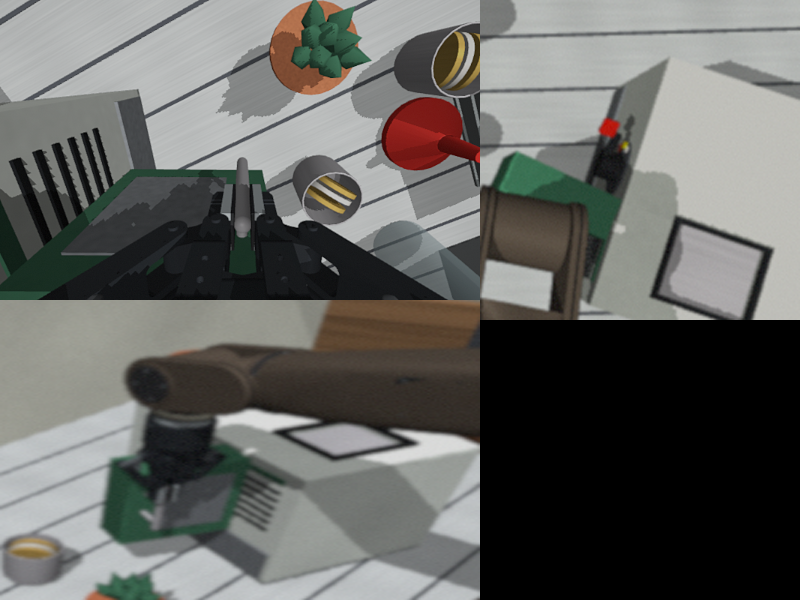

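Top panel: the door is at about 84° and the red pad is at (609,128), which is full-frame (420.6,190). Next I release the handle, rise and look at the dial.

```bash
python3 -m inch '{"linear":[[0,0,0],[0,0,0],[0,0,0],[0,0,0],[-30,0,0],[-60,0,0],[-100,0,0],[-140,0,0],[-140,0,0],[-140,0,0]],"turn":[0,0,0,0,0,0,0,0,0,0]}' 0 30
python3 - <<'E'
from rig import *; from h import *
import pickle
d=pickle.load(open("c3.pkl","rb"))
P=atz(d["top"],(420.6,190),.2495);print(P)
e=np.array([.936,-.352]);n=np.array([.352,.936]);print("local y,n from hinge",(P[:2]-[.4815,-.161])@np.c_[e,n])
plan(get_obs(),[[P[0],P[1],.376]],[-20.6])
E
```

```text
time: 9.2
eef_pos: [0.4549, 0.0043, 0.3749]
tool_rot: [-0.717, 1.565, 0.401]
contact_force: [-0.7, 0.1, 0.6]
gripper_width: 0.997
[ 0.58269634 -0.15360695  0.2495    ]
local y,n from hinge [0.09211743 0.042541  ]
t 9.2 tcp [0.4549 0.0043 0.3749] F [-0.7  0.1  0.6] w 0.997 q [-0.22 -0.3   1.9   0.    1.53 -1.33]
jaw heading 64.0 x axis [ 0.005  0.002 -1.   ]
[-1, -184, -86] 84.6
```

```bash
python3 -m inch '{"linear":[[0,-20,-10],[0,-45,-20],[0,-70,-32],[0,-95,-44],[0,-120,-55],[0,-145,-67],[0,-170,-79],[0,-184,-86],[0,-184,-86],[0,-184,-86]],"turn":[10,20,30,40,50,60,70,78,84.6,84.6]}' 255 60
python3 - <<'E'
from rig import *; from h import *
import cv2,pickle
plan(get_obs(),[[.5827,-.1536,.376]],[-20.6])
d={n:camera(n) for n in("wrist","side")};pickle.dump(d,open("c4.pkl","wb"))
w=cv2.resize(d["wrist"]["image"][100:400,120:520],(800,600),interpolation=2)
cv2.imwrite("pics/p5.png",w)
E
```

```text
time: 10.45
eef_pos: [0.5822, -0.1535, 0.3727]
tool_rot: [1.619, 1.567, 1.262]
contact_force: [0.0, -0.9, -0.5]
gripper_width: 0.005
t 10.45 tcp [ 0.5822 -0.1535  0.3727] F [ 0.  -0.9 -0.5] w 0.005 q [-0.43  0.05  1.59  0.    1.5  -0.07]
jaw heading -20.5 x axis [ 0.001  0.004 -1.   ]
[-3, 0, 1] 0.1
```

View pics/p5.png

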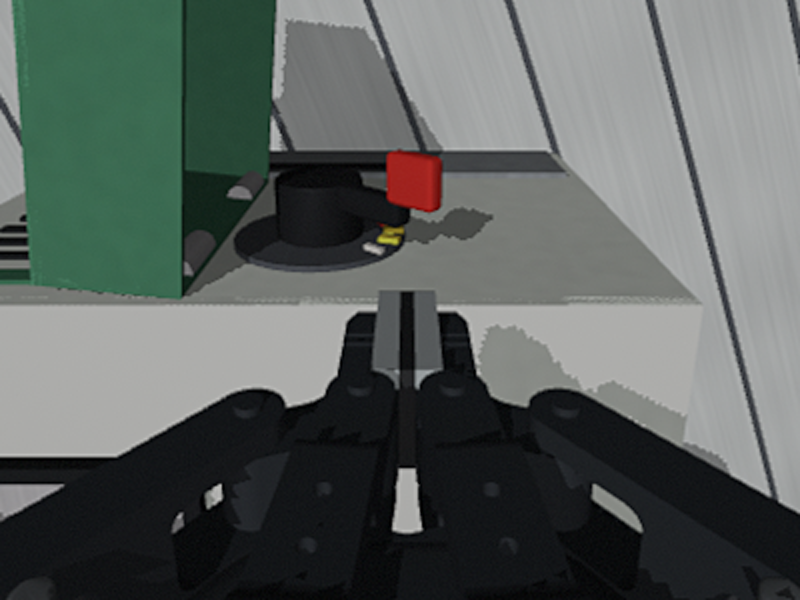

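Run:
```python
from rig import *; from h import *
import pickle
d=pickle.load(open("c4.pkl","rb"));W=d["wrist"]
P=atz(W,(327,190.5),.2495);print(P)
e=np.array([.936,-.352]);n=np.array([.352,.936]);H=np.array([.4815,-.161]);l=(P[:2]-H)@np.c_[e,n];print("local",l)
R=np.array(W["R"]);t=W["t"];c=R@np.array([.5822,-.1535,.3727])+t;print("tip px",c[:2]/c[2]*W["fx"]+[W["cx"],W["cy"]],"depth",c[2])
ax=H+((P[:2]-H)@e-.0436)*e   # axis on panel plane
pts=[]
for a in(.7,.45,.2,0,-.2,-.452,-.50):
    # fingertip centre level, half thickness 8mm: touches outward edge if a>0, inward edge if a<0
    y,z=62*np.cos(a)-6*np.sin(a),62*np.sin(a)+6*np.cos(a)
    yc=y+2-(8 if a>.1 else -8 if a<-.1 else 0)*.6
    edge=yc+(8 if a>.1 else -8 if a<-.1 else 0)
    zc=z+(edge-y)*np.tan(a)
    q=ax+yc/1000*e+.048*n; pts.append([*q,.205+zc/1000]); print(a,round(yc,1),round(zc,1),np.round(pts[-1],4))
plan(get_obs(),pts)
```

```text
[ 0.58446074 -0.15227164  0.2495    ]
local [0.09329887 0.04441192]
tip px [326.20650052 262.25540072] depth 0.15935143210545677
0.7 40.8 48.9 [ 0.5831 -0.1479  0.2539]
0.45 50.4 34.9 [ 0.5921 -0.1513  0.2399]
0.2 56.8 19.3 [ 0.5981 -0.1535  0.2243]
0 64.0 6.0 [ 0.6048 -0.1561  0.211 ]
-0.2 68.8 -6.2 [ 0.6093 -0.1578  0.1988]
-0.452 65.2 -21.1 [ 0.6059 -0.1565  0.1839]
-0.5 64.1 -23.8 [ 0.6049 -0.1561  0.1812]
t 10.55 tcp [ 0.5823 -0.1533  0.3738] F [-0.5 -0.3 -0.1] w 0.0 q [-0.43  0.05  1.59  0.    1.5  -0.07]
jaw heading -20.4 x axis [ 0.003  0.003 -1.   ]
[120, 5, -1] None
[134, 5, 8] None
[150, 5, 15] None
[163, 5, 22] None
[175, 5, 27] None
[190, 4, 23] None
[193, 4, 22] None
```

```bash
python3 -m inch '{"linear":[[40,5,-1],[80,5,-1],[105,5,-1],[112,5,-1],[120,5,0],[127,5,4],[134,5,8],[142,5,12],[150,5,15],[150,5,15]],"turn":[0,0,0,0,0,0,0,0,0,0]}'
python3 - <<'E'
from rig import *; from h import *
plan(get_obs(),[[.6048,-.1561,.211],[.6093,-.1578,.1988],[.6059,-.1565,.1839],[.6049,-.1561,.1812]])
E
```

```text
time: 11.8
eef_pos: [0.6007, -0.1542, 0.2279]
tool_rot: [0.387, 1.561, 0.03]
contact_force: [0.0, 0.2, 5.9]
gripper_width: 0.002
t 11.8 tcp [ 0.6007 -0.1542  0.2279] F [0.  0.2 5.9] w 0.002 q [-0.42  0.16  1.73  0.    1.24 -0.06]
jaw heading -20.4 x axis [ 0.01  0.   -1.  ]
[17, 0, 4] None
[29, 0, 9] None
[44, 0, 5] None
[47, 0, 4] None
```

```bash
python3 -m inch '{"linear":[[6,0,1],[12,0,3],[17,0,4],[23,0,7],[29,0,8],[34,0,7],[39,0,6],[44,0,5],[46,0,4],[46,0,4]],"turn":[0,0,0,0,0,0,0,0,0,0]}'
python3 - <<'E'
from rig import *; from h import *
import cv2,pickle
plan(get_obs(),[[.6049,-.1561,.1812]])
d={n:camera(n) for n in("wrist","side","top")};pickle.dump(d,open("c5.pkl","wb"))
w=cv2.resize(d["wrist"]["image"][100:325,170:470],(800,600),interpolation=2)
t=cv2.resize(d["top"]["image"][130:310,340:520],(260,260),interpolation=2); w[340:,540:]=t
cv2.imwrite("pics/p6.png",w)
E
```

```text
time: 13.05
eef_pos: [0.6068, -0.1565, 0.1865]
tool_rot: [0.183, 1.555, -0.172]
contact_force: [-1.2, 0.8, 7.4]
gripper_width: -0.002
t 13.05 tcp [ 0.6068 -0.1565  0.1865] F [-1.2  0.8  7.4] w -0.002 q [-0.42  0.21  1.75  0.    1.16 -0.06]
jaw heading -20.4 x axis [ 0.016 -0.003 -1.   ]
[5, 0, -2] None
```

View pics/p6.png

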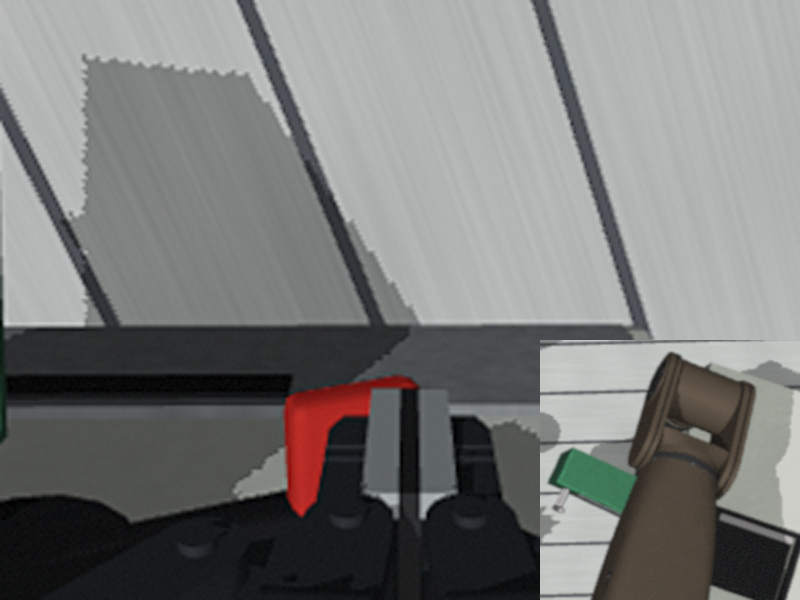

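The fingertips press the red pad (wrist panel about (290–415, 380–515)), the door stays open, and the chute mouth now shows black. My model says I'm still at the edge of the third click, so I press a few mm further.

```bash
python3 -m inch '{"linear":[[1,0,0],[2,0,-1],[3,0,-1],[4,0,-2],[5,0,-2],[6,0,-3],[7,0,-3],[8,0,-3],[8,0,-3],[8,0,-3]],"turn":[0,0,0,0,0,0,0,0,0,0]}'
python3 - <<'E'
from rig import *; from h import *
import cv2,pickle
plan(get_obs(),[[.6049,-.1561,.1812]])
d={n:camera(n) for n in("wrist","side","top")};pickle.dump(d,open("c6.pkl","wb"))
o=np.zeros((600,800,3),np.uint8)
o[:300]=cv2.resize(d["wrist"]["image"][210:330,230:550],(800,300),interpolation=2)
o[300:,:400]=cv2.resize(d["top"]["image"][230:330,430:530],(400,300),interpolation=2)
o[300:,400:]=cv2.resize(d["side"]["image"][100:220,380:540],(400,300),interpolation=2)
cv2.imwrite("pics/p7.png",o)
E
```

```text
time: 14.45
eef_pos: [0.6064, -0.1564, 0.1819]
tool_rot: [0.12, 1.548, -0.235]
contact_force: [0.5, 0.7, 8.1]
gripper_width: 0.0
t 14.45 tcp [ 0.6064 -0.1564  0.1819] F [0.5 0.7 8.1] w 0.0 q [-0.42  0.21  1.76  0.    1.15 -0.06]
jaw heading -20.4 x axis [ 0.022 -0.005 -1.   ]
[1, 0, -2] None
```

View pics/p7.png

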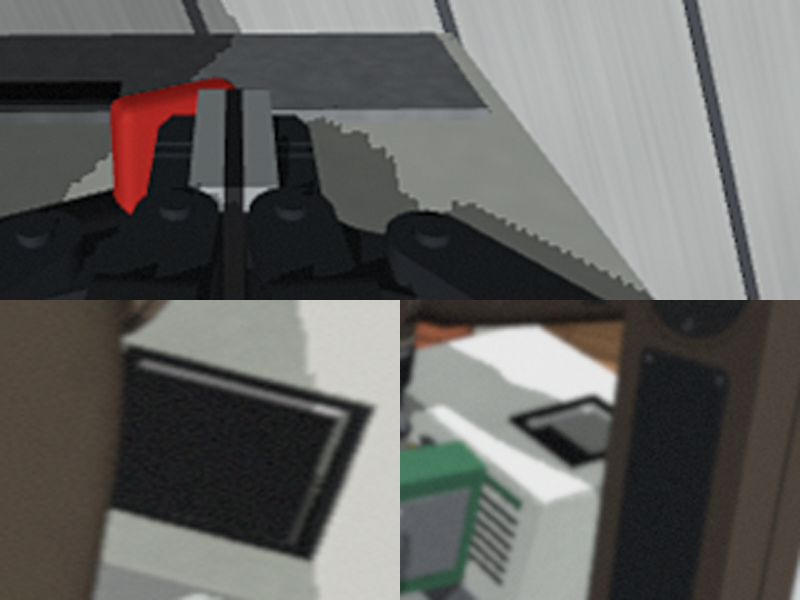

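The mouth is fully black (clear) in the top view, and geometry puts the dial at about 1.15–1.18. I'll add a small margin and let it settle.

```bash
python3 -m inch '{"linear":[[5,0,-2],[6,0,-2],[6,0,-2],[6,0,-2],[6,0,-2],[6,0,-2],[6,0,-2],[6,0,-2],[6,0,-2],[6,0,-2]],"turn":[0,0,0,0,0,0,0,0,0,0]}'
python3 - <<'E'
from rig import *; from h import *
import cv2
plan(get_obs(),[])
W,T,S=camera("wrist"),camera("top"),camera("side")
o=np.zeros((600,800,3),np.uint8)
o[:300]=cv2.resize(W["image"][210:330,230:550],(800,300),interpolation=2)
o[300:,:480]=cv2.resize(T["image"],(480,300)); o[300:,480:]=cv2.resize(S["image"][60:360,120:440],(320,300))
cv2.imwrite("pics/p8.png",o); plan(get_obs(),[])
E
```

```text
time: 15.85
eef_pos: [0.6068, -0.1565, 0.1807]
tool_rot: [0.079, 1.542, -0.276]
contact_force: [-3.2, 1.2, 11.7]
gripper_width: 0.002
t 15.85 tcp [ 0.6068 -0.1565  0.1807] F [-3.2  1.2 11.7] w 0.002 q [-0.42  0.21  1.76  0.    1.14 -0.06]
jaw heading -20.3 x axis [ 0.028 -0.008 -1.   ]
t 16.0 tcp [ 0.6068 -0.1565  0.1808] F [-2.1  1.3 12.3] w 0.0 q [-0.42  0.21  1.76  0.    1.14 -0.06]
jaw heading -20.3 x axis [ 0.028 -0.008 -1.   ]
```

View pics/p8.png

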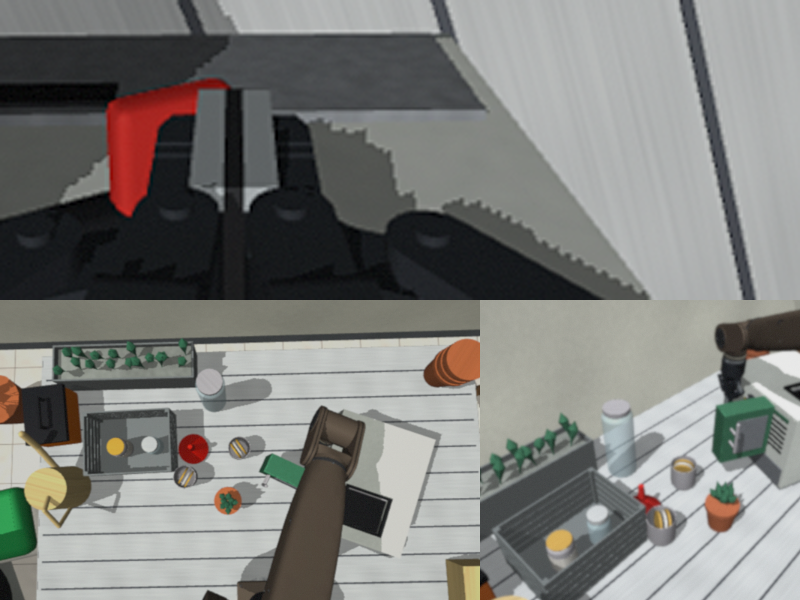

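The bystanders are unmoved and the door is open. The force rose to 12 N, so I'll check the dial angle from the pad corners in the wrist picture, at about (109,102) and (225,80) in the crop.

Run:
```python
from rig import *; from h import *
W=camera("wrist");R=np.array(W["R"]);t=np.array(W["t"])
e=np.array([.936,-.352]);n=np.array([.352,.936]);H=np.array([.4815,-.161])
o=get_obs();c=R@o["eef_pos"]+t;print("tip",(c[:2]/c[2]*W["fx"]+[W["cx"],W["cy"]]).round(1))
for dial in(.9,1.0,1.06,1.11,1.15,1.2,1.26):
    a=.7-dial;r=[]
    for s in(49,75):
        y,z=s*np.cos(a)-6*np.sin(a),s*np.sin(a)+6*np.cos(a)
        q=H+(49.7+y)/1000*e+.054*n;c=R@np.array([*q,.205+z/1000])+t
        r+=list((c[:2]/c[2]*W["fx"]+[W["cx"],W["cy"]]).round(1))
    print(dial,r,"slope",round((r[3]-r[1])/(r[2]-r[0]),3))
print("seen 273.6 250.8 / 320 242")
```

```text
tip [326.1 262.2]
0.9 [np.float64(288.4), np.float64(273.6), np.float64(347.3), np.float64(267.0)] slope -0.112
1.0 [np.float64(287.8), np.float64(267.9), np.float64(343.0), np.float64(259.0)] slope -0.161
1.06 [np.float64(286.9), np.float64(264.6), np.float64(339.8), np.float64(254.7)] slope -0.187
1.11 [np.float64(285.9), np.float64(262.1), np.float64(336.9), np.float64(251.3)] slope -0.212
1.15 [np.float64(284.9), np.float64(260.1), np.float64(334.4), np.float64(248.8)] slope -0.228
1.2 [np.float64(283.5), np.float64(257.8), np.float64(331.1), np.float64(245.8)] slope -0.252
1.26 [np.float64(281.5), np.float64(255.1), np.float64(326.9), np.float64(242.4)] slope -0.28
seen 273.6 250.8 / 320 242
```

```bash
python3 -m inch '{"linear":[[6,0,-2],[7,0,-2],[8,0,-3],[8,0,-3],[8,0,-3],[8,0,-3],[8,0,-3],[8,0,-3],[8,0,-3],[8,0,-3]],"turn":[0,0,0,0,0,0,0,0,0,0]}'
python3 - <<'E'
from rig import *; from h import *
import cv2
plan(get_obs(),[])
W,T,S=camera("wrist"),camera("top"),camera("side")
o=np.zeros((600,800,3),np.uint8)
o[:300,:400]=cv2.resize(W["image"][230:310,250:357],(400,300),interpolation=2)
o[:300,400:]=cv2.resize(T["image"][230:330,430:530],(400,300),interpolation=2)
o[300:,:400]=cv2.resize(S["image"][140:215,420:520],(400,300),interpolation=2)
cv2.imwrite("pics/p9.png",o); plan(get_obs(),[])
E
```

```text
time: 17.3
eef_pos: [0.6075, -0.1569, 0.1793]
tool_rot: [0.046, 1.531, -0.309]
contact_force: [-2.1, 0.6, 14.1]
gripper_width: 0.0
t 17.3 tcp [ 0.6075 -0.1569  0.1793] F [-2.1  0.6 14.1] w 0.0 q [-0.42  0.21  1.77  0.    1.12 -0.06]
jaw heading -20.3 x axis [ 0.038 -0.012 -0.999]
t 17.45 tcp [ 0.6075 -0.1569  0.1793] F [-2.1  0.5 15.1] w -0.001 q [-0.42  0.21  1.77  0.    1.12 -0.06]
jaw heading -20.3 x axis [ 0.038 -0.012 -0.999]
```

View pics/p9.png

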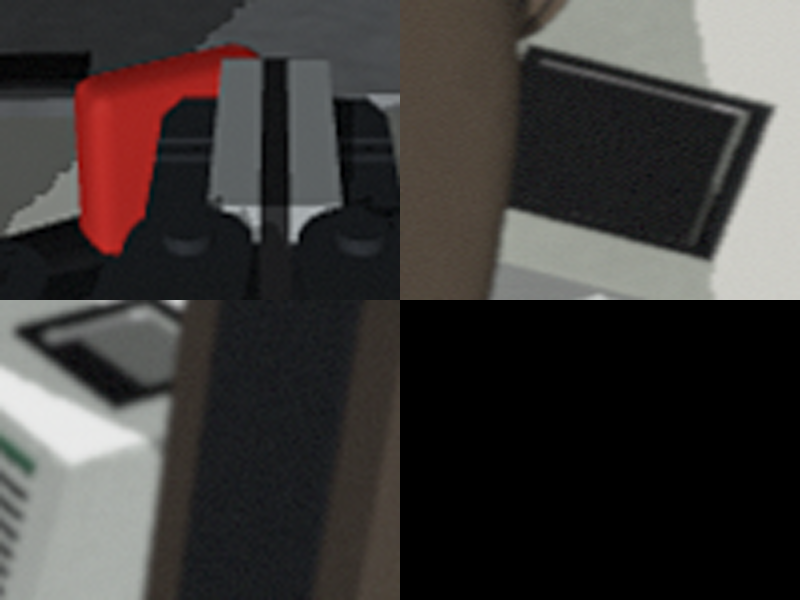

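The pad edge slope is now about -0.26, and the model gives 1.2–1.26 rad for that. The force is above the 11 N click peak, so the lever is past the third click and near its end stop. The mouth is clear and the push is steady at about 15 N, so I'm handing in.

Run:
```python
from rig import *; from h import *
print(job_done()); plan(get_obs(),[])
```

```text
the job is handed in; nothing more can be done
None
the job is handed in; nothing more can be done
```

I swung the green door open by its handle to about 84°, then pressed the dial lever down through the clicks with the closed fingers. I handed the job in at about 17.5 s while still pressing. No verdict was reported, so what follows is my own checks.

- **Dial:** I could only estimate its angle from pictures and fingertip height; the estimates ran from about 1.15 to 1.26 rad, against the 1.06 needed. The last reading was a steady push of about 15 N. That is more than a click needs, so the lever is probably near its end stop.
- **Chute and door:** The chute mouth looked fully clear in the top view, apart from the strip hidden by the arm. The door was still wide open after I let go of it.
- **Bystanders:** By eye, the jar, cups, funnel, herb pot and crate stood where they started.
- **Disagreements:** The pad corners in the wrist picture were about 4 mm off my dial-axis estimate. The small sideways corrections while pressing were mostly not followed, and the tool ended tilted about 2° under the push.

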